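Release a heater block with the latch key

TASK

Two small heaters stand on the lab bench. Take the long slim release key from its hole in the tool rack and push it down through the slot in the deck of the heater with the four large wells, until the hidden latch is pressed fully down and the well block pops up. Then put the key back upright in the rack hole it came from and let it go.

Things in the scene. Friction and masses are not known exactly. Their poses are not given: they have to be found in the camera images.
- key: Release key, standing upright in a hole of the tool rack, about 0.12 kg. From below: round steel rod 8 mm thick, 85 mm long; steel flange 48 mm across, 6 mm thick; plain upright round black grip 26 mm across, 60 mm high. Origin: centre of the rod's lower tip; z up along the rod. It hangs by its flange on the rack's top, so the tip starts 15 mm above the bench.
- rack: Fixed white tool rack 70 x 190 mm, origin under its centre, z up. Its top plate, 10 mm thick, is 100 mm above the bench, with two round holes 26 mm wide at 45 mm along its +y and -y. One holds the key, the other a tool that is not needed, with a black crossbar on top (152 mm above the bench) and a short thick rod.
- slot (a point): Centre of the slot's mouth in the deck, 85 mm above the bench, of the heater with four large wells (36 mm; the other has thirty small ones). Heaters are fixed white cases 200 x 150 x 85 mm; the slot lies 65 mm from the case's centre, robot side. It goes straight down, 24 mm wide along this point's x, 44 mm long along y; z up. A flat steel latch tab fills it 30 mm below the mouth.
- latch (a joint): How far the hidden latch tab is pressed down, in m: 0 latched (30 mm below the slot's mouth), 0.014 fully down at its stop (44 mm below the mouth); released from 0.010 on. It takes about 8 to 12 N, stays where it is left, and raises the well block by 0.85 of its travel.

How it is judged:
On the way:
1. the key's rod is down in the slot and has pressed the latch tab at least 10 mm (value of joint latch above 0.01 m and z of key in the frame of slot below -0.03 m and horizontal distance between key and slot below 0.03 m), for 0.1 s.
At the end, for the whole second after the job is handed in: The latch stays pressed at least 10 mm, and the key stands at rest, upright within 10 degrees, in the rack hole it came from, its tip within 20 mm of where it started (value of joint latch above 0.01 m and distance of key from where it was at the start of the episode below 0.02 m and angle between key's own z axis and vertical below 0.17 rad and linear speed of key below 0.02 m/s); the robot touches nothing.
It also fails if it takes over 51 s, if anything falls off the work surface, if the arm or the gripper's body presses on something with over 40 N, if the wrist force passes 120 N, or if a joint passes its speed limit or range.

ROBOT

A 7-joint arm with a two-finger parallel gripper is mounted at the origin on the work surface. World frame = base frame: x ahead of the robot, y to its left, z up, the work surface at z = 0. Lengths are in m, angles in rad, forces in N, time in s.
With the tool pointing down it reaches from about 0.4 to 0.85 m from the base axis. Payload 10.4 kg.
Tool frame: the origin (TCP) lies at the very end of the fingers, on their centre line; the grasp point (between the pads) lies 19 mm behind it; x points along the fingers, z is the direction in which the jaws open and shut, and the axes are right-handed (so a half turn about x gives the same grasp; the last joint's range is limited). The gripper opens to 85 mm and grips with 20 to 120 N. Pads are 22 mm wide; open, the fingers measure 114 mm over their backs; the gripper's body (76 mm by 85 mm) begins 54 mm behind the grasp point. The pads swing forward as they close: fully open they stand 13 mm farther back than shut.
Start: joints at [1.286, 0.332, -0.065, 1.46, 0.022, 1.35, -0.088], TCP at [0.162, -0.604, 0.231] pointing down, gripper open.
Joint ranges: [-2.6, 2.6], [-0.5, 2.12], [-1.47, 1.34], [0.16, 2.42], [-1.27, 4.41], [0.06, 2.06], [-2.6, 2.6]. Speed limits (rad/s): [2.22, 2.22, 2.79, 2.79, 3.14, 3.14, 3.14].

INTERFACE

Orientations are given as a unit quaternion [x, y, z, w].
In Python, from workcell import telemetry, viewer, manip, spot_in, mark_of gives the robot as it stands. The module is installed in compiled form; this text tells all that it offers.
- The arm moves only by the shell command python3 -m crank 'ROWS' [FORCE]. ROWS is JSON, a list of rows, each a list of 3 entries, a list of its own where there are three numbers: the closure, from 0 (fully open) to 1 (shut), then the shift along the world's x, y, z in cm, then the turn, a rotation vector about the world's x, y, z in rad. A call has 1 to 12 rows; each row shifts and turns the commanded pose from where the row before left it; what a row does not reach is not made up. A row lasts 1/12 s, in which the tool goes at most 41.7 mm and 7.16 degrees, less where a joint would pass 70% of its speed; a pose out of reach is approached as far as the arm can. A call with a gripper value outside its range is refused whole. The fingers move at their own pace and stop on an object; FORCE is the grip in N (left out, the last holds). Time passes only in rows, so rows that do not move let the fingers close. It gives the time, the measured TCP pose, the force and the opening at its end, in the units of the state.
- telemetry.get_obs(): the state, without advancing time (a new reading comes with each control period).
- viewer.camera(name): name is "scene" or "top" or "wrist"; returns a dict with "frame" (400x640x3 uint8, red, green, blue), "intrinsics" (3x3 intrinsics, pixels), "cam_to_world" (4x4, takes a point from camera to world coordinates). Camera axes: x right, y up, looking along -z (the intrinsics and any distortion apply to the point x, -y, -z); pixel columns grow to the right and rows downward; lengths in m; the calibration is good to about 2 mm. A picture is of the moment at which its call begins. There is no depth.
- manip.hand_in(): hands the job in, once; it reports no verdict.
Trained networks look in a picture, given as the dict that the camera call returned (one of the last four; its "shot" number tells which), for a name from the list of things; names that differ only in an ending like _2 or _b are one class to them, and where a whole thing is asked for, a point or a joint stands for the part that bears it (a point fixed in the world has none). Each returns a list of dicts, best first, with "conf" (0 to 1); they miss things now and then, are a little off and sometimes report something else, mostly with a low value. They report only what shows in the picture. A call takes as long as a camera call.
- spot_in(thing, picture): "location" ([x, y, z] in m, in the coordinates of the camera as it stood for that picture, good to about 4 mm: the middle of the surface that is visible of it).
- mark_of(thing, picture): "location" ([x, y, z] in m, in the coordinates of the camera as it stood for that picture, good to about 4 mm: a listed point, or the origin of a listed thing).
The state is a dict: "clock": time; "joint_pos": joint angles; "joint_velocities": joint speeds; "tau": joint torques, N m; "position": TCP position; "ee_rot": TCP orientation; "ft_force": force on the tool from outside, world axes, zero at the start; "torque": the same for the moment, N m; "grip_width": opening from 0.0 (shut) to 1.0 (fully open).
Only numpy, scipy, OpenCV 4.12 (cv2) and the standard library are available. Lean on these libraries where they do the work, as an engineer would, in place of code of your own. Each camera call takes 0.05 s, during which the arm holds its last target. There are 200 camera calls.

## Working session

There is one attempt and no reset: what is moved stays moved. The work goes in short steps, Python scripts to look and compute and a shell command to move; the robot and the scene stay as the last step left them, time stands still between calls to the robot, and variables do not carry over. Pictures are saved under pics/ and viewed, about 8 in all and at most 12, crops included, and the job is handed in when it is done.

```bash
mkdir -p pics; cat > h.py <<'E'
import numpy as np, cv2
from workcell import telemetry, viewer, manip, spot_in, mark_of
def shot(n):
    p=viewer.camera(n); return p
def W(p,l): return (np.array(p["cam_to_world"])@np.append(l,1))[:3]
def save(p,name,crop=None):
    f=p["frame"][...,::-1]
    if crop: a,b,c,d=crop; f=cv2.resize(f[b:d,a:c],None,fx=2,fy=2)
    cv2.imwrite("pics/"+name,f)
def ray(p,u,v,z):
    K=np.array(p["intrinsics"]);T=np.array(p["cam_to_world"])
    d=np.array([(u-K[0,2])/K[0,0],-(v-K[1,2])/K[1,1],-1]);d=T[:3,:3]@d;o=T[:3,3]
    return o+d*(z-o[2])/d[2]
E
python3 - <<'E'
from h import *
o=telemetry.get_obs()
print(o)
for n in ["scene","top"]:
    p=shot(n);save(p,n+"0.png")
    print(n,np.round(p["cam_to_world"],3).tolist(),p["intrinsics"],[k for k in p])
    for t in ["key","rack","slot","latch"]:
        for nm,f in (("spot",spot_in),("mark",mark_of)):
            try:
                for r in f(t,p)[:3]: print(t,nm,round(r["conf"],2),W(p,r["location"]).round(4))
            except Exception as e: print(t,nm,e)
E
```

```text
{'clock': 0.0, 'joint_pos': array([ 1.28639989,  0.33287764, -0.06470477,  1.46095356,  0.02160974,
        1.34989985, -0.08850325]), 'joint_velocities': array([ 3.37032927e-04,  1.40924119e-06,  9.70095298e-04,  1.52013127e-03,
       -5.80494788e-04,  3.24067982e-04,  2.07706070e-04]), 'tau': array([-7.35903923e-04, -6.25451088e+01,  4.86370479e-02, -3.91604877e+01,
        1.60960498e-02,  9.99510870e-03, -1.20800823e-04]), 'position': array([ 0.16165539, -0.60333731,  0.2305065 ]), 'ee_rot': array([ 0.43074204,  0.56141032, -0.43016423,  0.56056978]), 'ft_force': array([-0.4948662 ,  0.80967513,  0.95400841]), 'torque': array([ 0.00334697, -0.0108579 ,  0.01218265]), 'grip_width': 0.9993067399502374}
scene [[-0.471, -0.557, 0.684, 1.022], [0.882, -0.311, 0.355, 0.222], [0.015, 0.77, 0.638, 0.545], [0.0, 0.0, 0.0, 1.0]] [[377.4588934    0.         323.66067698]
 [  0.         377.4588934  194.85168068]
 [  0.           0.           1.        ]] ['frame', 'intrinsics', 'cam_to_world', 'shot']
key spot 0.93 [0.4891 0.0728 0.1184]
key mark 0.8 [0.4818 0.0755 0.0118]
key mark 0.17 [ 0.6432 -0.1747  0.0844]
rack spot 0.59 [0.4963 0.029  0.0325]
rack mark 0.85 [ 0.4825  0.0258 -0.003 ]
slot spot 0.78 [ 0.7386 -0.1518  0.0865]
slot mark 0.88 [ 0.6442 -0.177   0.0888]
latch mark it knows: key, rack, slot
top [[-0.027, 0.983, -0.181, 0.384], [-1.0, -0.029, -0.01, -0.019], [-0.015, 0.18, 0.983, 0.964], [0.0, 0.0, 0.0, 1.0]] [[442.21660695   0.         320.81886974]
 [  0.         442.21660695 197.92989413]
 [  0.           0.           1.        ]] ['frame', 'intrinsics', 'cam_to_world', 'shot']
key spot 0.83 [0.4787 0.0674 0.1031]
key mark 0.93 [0.4814 0.0715 0.0127]
rack spot 0.68 [0.4741 0.0311 0.1033]
rack mark 0.56 [ 0.4821  0.0263 -0.    ]
slot spot 0.64 [ 0.6978 -0.1746  0.086 ]
slot mark 0.77 [ 0.6447 -0.1712  0.0821]
latch mark it knows: key, rack, slot
```

View pics/scene0.png

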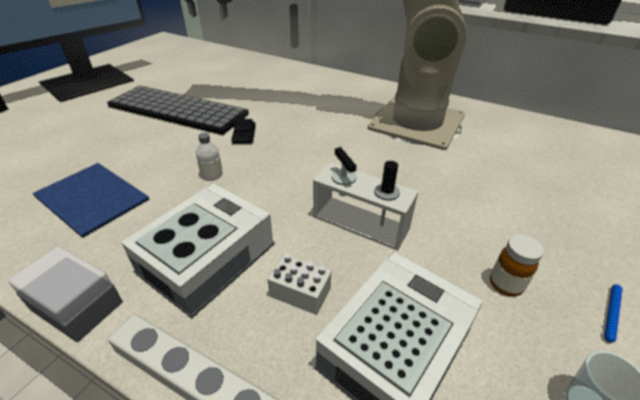

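View pics/top0.png

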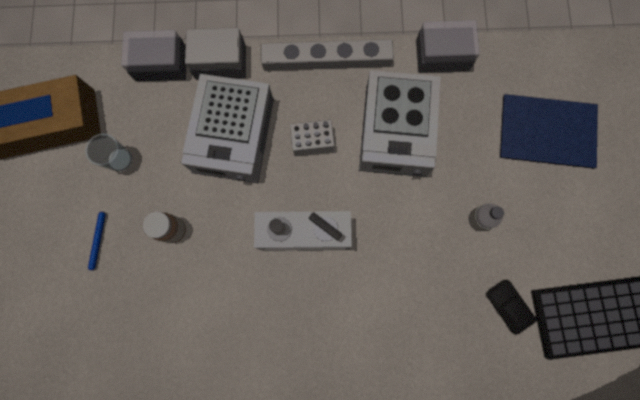

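The scene view shows the key upright at (390,178) and the crossbar tool at (344,165). The four-well heater is at left, with its slot as a dark rectangle at (228,206). In the top view the key is at (279,228), the slot at (400,148) and the rack corners at about (254,212)–(352,249). The network marks agree with both views.

```bash
python3 - <<'E'
from h import *
from scipy.spatial.transform import Rotation as R
o=telemetry.get_obs(); M=R.from_quat(o["ee_rot"]).as_matrix(); print(M.round(3))
p=shot("top"); g=cv2.cvtColor(p["frame"],cv2.COLOR_RGB2GRAY)
def blob(x0,y0,x1,y1,th,z):
    m=(g[y0:y1,x0:x1]<th).astype(np.uint8)
    n,l,s,c=cv2.connectedComponentsWithStats(m)
    for i in range(1,n):
        if s[i,4]>15:
            pts=np.argwhere(l==i)[:,::-1]
            r=cv2.minAreaRect(np.float32(pts)); u,v=r[0][0]+x0,r[0][1]+y0
            print(s[i],r,(u,v),ray(p,u,v,z).round(4))
print(g[225:232:3,268:292])
blob(385,138,415,158,80,.085)
blob(265,213,295,240,60,.14)
# heater edge directions, rack edges
for a,b,z in (((254,212),(352,211),.1),((254,249),(352,249),.1),((361,165),(371,72),.085),((434,170),(441,74),.085)):
    A,B=ray(p,*a,z),ray(p,*b,z); print(A.round(3),B.round(3),np.degrees(np.arctan2(*(B-A)[1::-1])))
cv2.imwrite("pics/crop.png",cv2.resize(p["frame"][60:260,250:450,::-1],None,fx=3,fy=3,interpolation=2))
E
```

```text
[[ 0.     0.966  0.259]
 [-0.     0.259 -0.966]
 [-1.     0.     0.   ]]
[[101  77  64  58  56  59  58  59  61  56  57  58  60  57  56  51  58  63
   68  74  86  97  99 112]
 [104  88  68  58  62  60  61  60  61  61  57  58  60  56  53  53  50  55
   66  70  71  75  86  94]
 [110 106 107  93  74  68  59  59  60  57  56  54  54  48  53  54  55  63
   68  70  70  70  77  99]]
[  3   3  23  14 286] ((14.231035232543945, 9.727587699890137), (22.505327224731445, 12.70595932006836), 4.763641834259033) (399.23103523254395, 147.72758769989014) [ 0.6458 -0.1743  0.085 ]
[  6   7  15  14 110] ((12.507691383361816, 14.36153793334961), (15.876443862915039, 11.28715991973877), 29.744882583618164) (277.5076913833618, 227.3615379333496) [0.4818 0.0718 0.14  ]
[0.518 0.123 0.1  ] [ 0.515 -0.071  0.1  ] -91.07346642060163
[0.446 0.123 0.1  ] [ 0.44  -0.068  0.1  ] -91.58996470069147
[ 0.612 -0.094  0.085] [ 0.815 -0.124  0.085] -8.409678974267216
[ 0.597 -0.242  0.085] [ 0.805 -0.272  0.085] -8.187574342612084
```

View pics/crop.png

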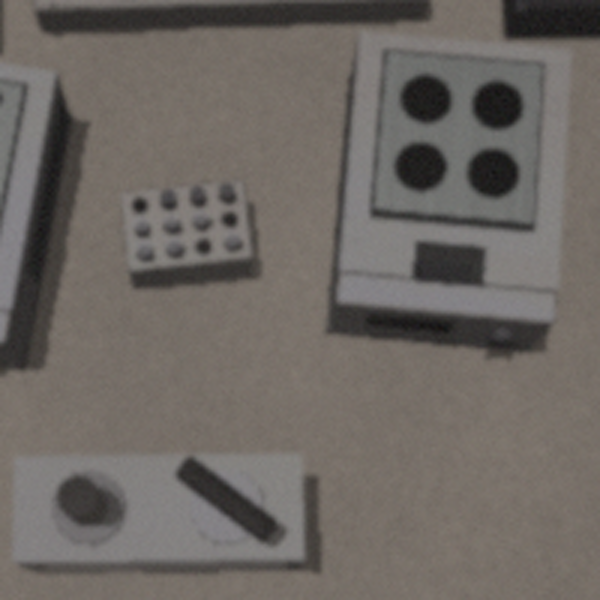

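Top crop: key grip at (80,497) with its flange, crossbar tool at (228,500), and slot at (450,262) on the four-well heater. The slot blob centre is (0.646,-0.174) and the key axis about (0.482,0.072). I'll swing over to the key and turn the jaws to world x.

```bash
python3 -m crank '[[0,[2.6,3,0],[0,0,0.109]],[0,[2.6,3,0],[0,0,0.109]],[0,[2.6,3,0],[0,0,0.109]],[0,[2.6,3,0],[0,0,0.109]],[0,[2.6,3,0],[0,0,0.109]],[0,[2.6,3,0],[0,0,0.109]],[0,[1.4,3.6,0],[0,0,0.109]],[0,[1.4,3.6,0],[0,0,0.109]],[0,[1.4,3.6,0],[0,0,0.109]],[0,[1.4,3.6,0],[0,0,0.109]],[0,[1.4,3.6,0],[0,0,0.109]],[0,[1.4,3.6,0],[0,0,0.109]]]' 80
```

```text
clock: 1.85
position: [0.4021, -0.2059, 0.2316]
ee_rot: [-0.002, 0.707, 0.001, 0.707]
ft_force: [0.6, -0.8, 0.2]
grip_width: 1.001
```

```bash
python3 -m crank '[[0,[1,3.5,0],[0,0,0]],[0,[1,3.5,0],[0,0,0]],[0,[1,3.5,0],[0,0,0]],[0,[1,3.5,0],[0,0,0]],[0,[1,3.5,0],[0,0,0]],[0,[1,3.5,0],[0,0,0]],[0,[1,3.4,0],[0,0,0]],[0,[1,3.3,0],[0,0,0]],[0,[0,0,0],[0,0,0]],[0,[0,0,0],[0,0,0]]]'
python3 - <<'E'
from h import *
print(telemetry.get_obs()["position"])
p=shot("wrist");save(p,"w1.png")
print(np.round(p["cam_to_world"],3).tolist())
q=shot("scene")
for im in (p,q):
  for t in ["key","rack","slot"]:
    for nm,f in (("spot",spot_in),("mark",mark_of)):
        for r in f(t,im)[:2]: print(t,nm,round(r["conf"],2),W(im,r["location"]).round(4))
E
```

```text
clock: 2.68
position: [0.4818, 0.0713, 0.2314]
ee_rot: [-0.001, 0.707, 0.001, 0.707]
ft_force: [0.3, -0.9, -0.8]
grip_width: 1.002
[0.48181414 0.07134057 0.23139907]
[[1.0, -0.004, -0.001, 0.482], [0.004, 0.95, 0.314, 0.153], [0.0, -0.314, 0.95, 0.374], [0.0, 0.0, 0.0, 1.0]]
key spot 0.84 [0.4822 0.0808 0.128 ]
key mark 0.83 [0.4837 0.0728 0.0133]
rack spot 0.93 [0.4818 0.0552 0.1017]
rack mark 0.43 [0.4817 0.07   0.0128]
slot spot 0.97 [ 0.7401 -0.1143  0.0384]
key spot 0.66 [0.4925 0.0731 0.1186]
key mark 0.66 [0.4815 0.072  0.0126]
rack spot 0.7 [0.4926 0.0308 0.0304]
rack mark 0.86 [ 0.4847  0.0303 -0.0026]
slot spot 0.68 [ 0.7363 -0.1539  0.0881]
slot mark 0.65 [ 0.6424 -0.1758  0.0867]
```

View pics/w1.png

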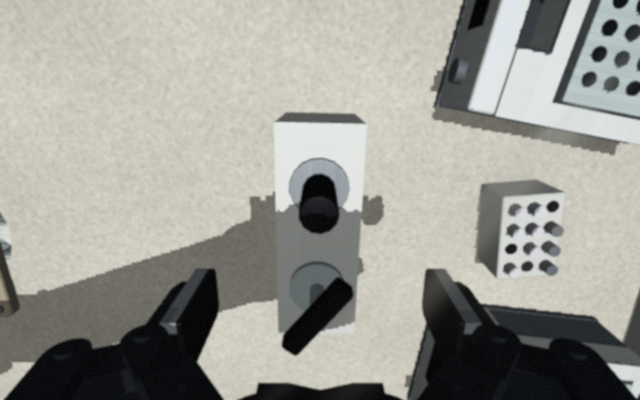

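The wrist view shows the key grip centred between the jaws at column 319, with the crossbar tool clear below it around (318,315). I'll descend and grip.

```bash
python3 -m crank '[[0,[0,0.1,-2.8],[0,0,0]],[0,[0,0,-2.8],[0,0,0]],[0,[0,0,-2.8],[0,0,0]],[0,[0,0,-2.6],[0,0,0]],[0,[0,0,0],[0,0,0]],[1,[0,0,0],[0,0,0]],[1,[0,0,0],[0,0,0]],[1,[0,0,0],[0,0,0]],[1,[0,0,0],[0,0,0]],[1,[0,0,0],[0,0,0]],[1,[0,0,0],[0,0,0]],[1,[0,0,0],[0,0,0]]]' 90
```

```text
clock: 4.38
position: [0.4826, 0.0703, 0.1227]
ee_rot: [0.0, 0.706, -0.001, 0.708]
ft_force: [-3.0, -0.6, 8.6]
grip_width: 0.283
```

```bash
python3 -m crank '[[1,[0,0,0],[0,0,0]],[1,[0,0,0],[0,0,0]],[1,[0,0,0],[0,0,0]]]'
```

```text
clock: 4.63
position: [0.4826, 0.0703, 0.1227]
ee_rot: [0.0, 0.706, -0.001, 0.708]
ft_force: [-2.1, -0.4, 8.1]
grip_width: 0.284
```

```bash
python3 -m crank '[[1,[0,0,1],[0,0,0]],[1,[0,0,2],[0,0,0]],[1,[0,0,2.5],[0,0,0]],[1,[0,0,2.5],[0,0,0]],[1,[0,0,2.5],[0,0,0]],[1,[0,0,1.5],[0,0,0]],[1,[2,0,0],[0,0,0]],[1,[3.5,0,0],[0,0,0]],[1,[0,0,0],[0,0,0]],[1,[0,0,0],[0,0,0]]]'
python3 - <<'E'
from h import *
print(telemetry.get_obs()["position"])
p=shot("scene");save(p,"s2.png",(220,40,540,280))
for t in ["key"]:
    for nm,f in (("spot",spot_in),("mark",mark_of)):
        for r in f(t,p)[:2]: print(t,nm,round(r["conf"],2),W(p,r["location"]).round(4))
E
```

```text
clock: 5.47
position: [0.5374, 0.0702, 0.2407]
ee_rot: [0.001, 0.708, 0.0, 0.706]
ft_force: [-0.8, 1.4, -1.4]
grip_width: 0.282
[0.53737174 0.07019866 0.2407499 ]
key spot 0.83 [0.5457 0.0764 0.2243]
key mark 0.6 [0.5391 0.0729 0.1297]
```

View pics/s2.png

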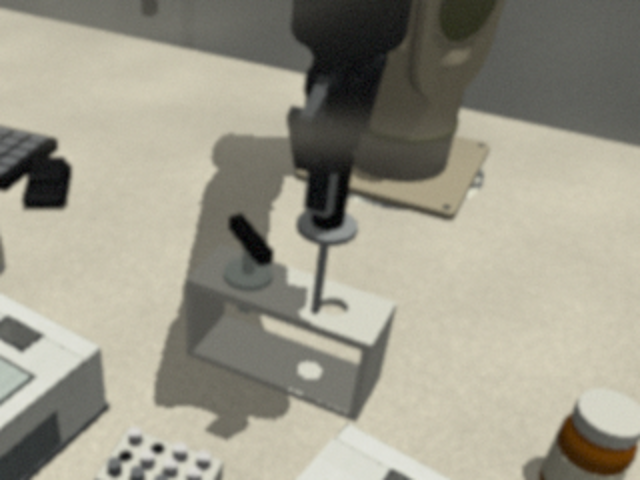

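The key is held: the flange is at crop (327,228) and the rod tip at (318,309). I'll check the tilt numerically with the tip and the flange.

```bash
python3 - <<'E'
from h import *
def proj(p,X):
    K=np.array(p["intrinsics"]);c=(np.linalg.inv(p["cam_to_world"])@np.append(X,1))[:3]
    return np.array([K[0,2]+K[0,0]*c[0]/-c[2],K[1,2]-K[1,1]*c[1]/-c[2]])
p=shot("scene")
b=np.array([.5374,.0702+.0017,.133])
for dz in (0,.085): print(((proj(p,b+[0,0,dz])-[220,40])*2).round(1), "crop px for vertical key")
J=[(proj(p,b+d)-proj(p,b))*2 for d in np.eye(3)*.005]; print(np.round(J,1))
q=shot("top")
for im in (p,q):
  for t in ["key","slot"]:
    for r in mark_of(t,im)[:1]: print(t,round(r["conf"],2),W(im,r["location"]).round(4))
  for dz in (0,.085): print(proj(im,b+[0,0,dz]))
save(q,"t2.png",(220,100,460,280))
E
```

```text
[312.2 311.1] crop px for vertical key
[323.5 227.9] crop px for vertical key
[[-2.2  3.3]
 [ 5.4  1.8]
 [ 0.6 -4.5]]
key 0.86 [0.5406 0.0701 0.1319]
slot 0.96 [ 0.6448 -0.1752  0.0847]
[376.12157538 195.54365926]
[381.7271286  153.95122029]
slot 0.73 [ 0.6466 -0.1724  0.087 ]
[277.62549658 198.85966936]
[272.13742897 190.05642595]
```

View pics/t2.png

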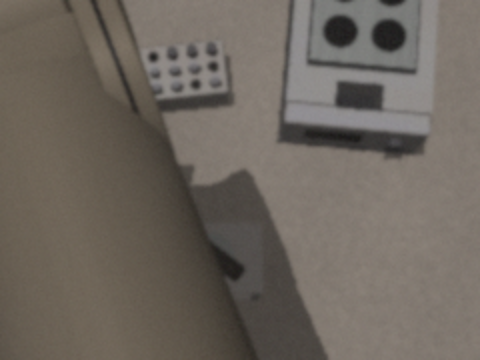

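The top view is blocked by the arm, but the slot shows at (360,94). In the scene view the tip is within about 2 mm of upright. I'll move over the slot.

```bash
python3 -m crank '[[1,[1.3,-2,0],[0,0,0]],[1,[1.3,-3,0],[0,0,0]],[1,[1.3,-3.2,0],[0,0,0]],[1,[1.3,-3.3,0],[0,0,0]],[1,[1.3,-3.3,0],[0,0,0]],[1,[1.3,-3.3,0],[0,0,0]],[1,[1.3,-3.3,0],[0,0,0]],[1,[1.5,-3.3,0],[0,0,0]],[1,[0,0,-2],[0,0,0]],[1,[0,0,-0.8],[0,0,0]],[1,[0,0,0],[0,0,0]],[1,[0,0,0],[0,0,0]]]'
python3 - <<'E'
from h import *
def proj(p,X):
    K=np.array(p["intrinsics"]);c=(np.linalg.inv(p["cam_to_world"])@np.append(X,1))[:3]
    return np.array([K[0,2]+K[0,0]*c[0]/-c[2],K[1,2]-K[1,1]*c[1]/-c[2]])
x=telemetry.get_obs()["position"];print(x)
p=shot("scene");q=shot("wrist")
c=(150,130,330,265)
f=cv2.resize(p["frame"][c[1]:c[3],c[0]:c[2],::-1],None,fx=4,fy=4,interpolation=2);cv2.imwrite("pics/s3.png",f)
for im in (p,q):
  for t in ["key","slot"]:
    for r in mark_of(t,im)[:1]: print(t,round(r["conf"],2),W(im,r["location"]).round(4))
b=x-[0,0,.1077]
print([((proj(p,b+[0,0,d])-c[:2])*4).round(1) for d in (0,.085)], ((proj(p,[.645,-.1745,.085])-c[:2])*4).round(1))
print(np.round([(proj(p,b+d)-proj(p,b))*4 for d in np.eye(3)*.005],1))
E
```

```text
clock: 6.92
position: [0.6425, -0.1753, 0.2135]
ee_rot: [-0.0, 0.707, 0.0, 0.707]
ft_force: [-0.2, 1.0, -1.1]
grip_width: 0.283
[ 0.64247248 -0.17532004  0.21349811]
key 0.74 [ 0.6438 -0.1715  0.1047]
slot 0.94 [ 0.6423 -0.1763  0.0856]
key 0.68 [ 0.642  -0.1737  0.1039]
slot 0.64 [ 0.6424 -0.172   0.0862]
[array([299.7, 267.9]), array([268.6, 110.8])] [304.4 306.3]
[[-7.2  6.3]
 [ 8.8  3.5]
 [-1.7 -8.5]]
```

View pics/s3.png

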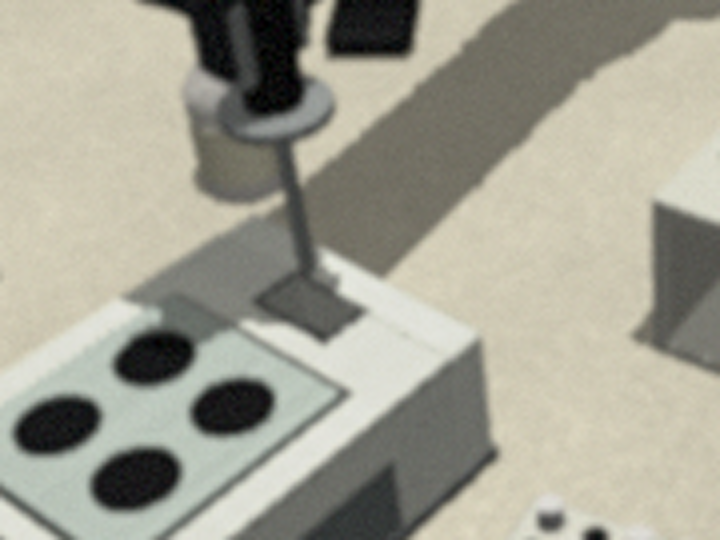

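The tip is at (309,272), over the slot whose centre is at (309,304). Allowing for the 20 mm drop, it would enter about 3 mm off, along the slot's length. I'll descend in stages and watch the force.

```bash
python3 -m crank '[[1,[0,-0.3,0],[0,0,0]],[1,[0,0,-1],[0,0,0]],[1,[0,0,-1],[0,0,0]],[1,[0,0,-1],[0,0,0]],[1,[0,0,-0.5],[0,0,0]],[1,[0,0,-0.5],[0,0,0]],[1,[0,0,0],[0,0,0]]]'; python3 -m crank '[[1,[0,0,-0.5],[0,0,0]],[1,[0,0,-0.3],[0,0,0]],[1,[0,0,-0.3],[0,0,0]],[1,[0,0,0],[0,0,0]]]'
```

```text
clock: 7.8
position: [0.6422, -0.1796, 0.1717]
ee_rot: [0.001, 0.708, -0.0, 0.706]
ft_force: [-0.8, 0.1, -1.5]
grip_width: 0.284
clock: 8.13
position: [0.6429, -0.1797, 0.1623]
ee_rot: [0.0, 0.707, -0.0, 0.707]
ft_force: [0.5, 0.3, -0.9]
grip_width: 0.28
```

```bash
python3 -m crank '[[1,[0,0,-0.3],[0,0,0]],[1,[0,0,-0.3],[0,0,0]],[1,[0,0,0],[0,0,0]]]';  python3 -m crank '[[1,[0,0,-0.3],[0,0,0]],[1,[0,0,-0.2],[0,0,0]],[1,[0,0,0],[0,0,0]]]'
```

```text
clock: 8.38
position: [0.6431, -0.1798, 0.157]
ee_rot: [0.0, 0.707, -0.001, 0.707]
ft_force: [-0.5, -0.5, 2.9]
grip_width: 0.282
clock: 8.63
position: [0.6431, -0.1798, 0.152]
ee_rot: [0.0, 0.707, -0.0, 0.708]
ft_force: [-1.0, -1.2, 3.4]
grip_width: 0.281
```

```bash
python3 -m crank '[[1,[0,0,-0.3],[0,0,0]],[1,[0,0,0],[0,0,0]]]';  python3 -m crank '[[1,[0,0,-0.2],[0,0,0]],[1,[0,0,0],[0,0,0]]]'; python3 -m crank '[[1,[0,0,-0.2],[0,0,0]],[1,[0,0,0],[0,0,0]]]'
```

```text
clock: 8.8
position: [0.6431, -0.1798, 0.149]
ee_rot: [0.0, 0.707, -0.0, 0.708]
ft_force: [-0.5, -0.1, 3.5]
grip_width: 0.282
clock: 8.97
position: [0.6434, -0.1798, 0.1484]
ee_rot: [0.0, 0.706, -0.001, 0.708]
ft_force: [-3.6, 0.6, 13.3]
grip_width: 0.285
clock: 9.13
position: [0.6439, -0.1798, 0.1481]
ee_rot: [-0.0, 0.706, -0.001, 0.708]
ft_force: [-7.2, -0.5, 24.1]
grip_width: 0.285
```

The force rose to 24 N at TCP z 0.148, which puts the tip about 0.041 m up, matching the latch stop. I'll withdraw and check the block.

```bash
python3 -m crank '[[1,[0,0,0.5],[0,0,0]],[1,[0,0,1.5],[0,0,0]],[1,[0,0,2],[0,0,0]],[1,[0,0,2],[0,0,0]],[1,[0,0,2],[0,0,0]],[1,[0,0,1.7],[0,0,0]],[1,[0,0,0],[0,0,0]],[1,[0,0,0],[0,0,0]]]'
python3 - <<'E'
from h import *
x=telemetry.get_obs()["position"];print(x)
p=shot("scene")
c=(110,110,330,275)
f=cv2.resize(p["frame"][c[1]:c[3],c[0]:c[2],::-1],None,fx=3.6,fy=3.6,interpolation=2);cv2.imwrite("pics/s4.png",f)
for im in (p,shot("wrist")):
    for r in mark_of("key",im)[:1]: print(round(r["conf"],2),W(im,r["location"]).round(4))
E
```

```text
clock: 9.8
position: [0.6431, -0.1797, 0.2416]
ee_rot: [0.0, 0.707, -0.0, 0.708]
ft_force: [0.0, 0.4, -1.9]
grip_width: 0.284
[ 0.64311644 -0.17968779  0.24164728]
0.71 [ 0.6427 -0.1789  0.1328]
```

View pics/s4.png

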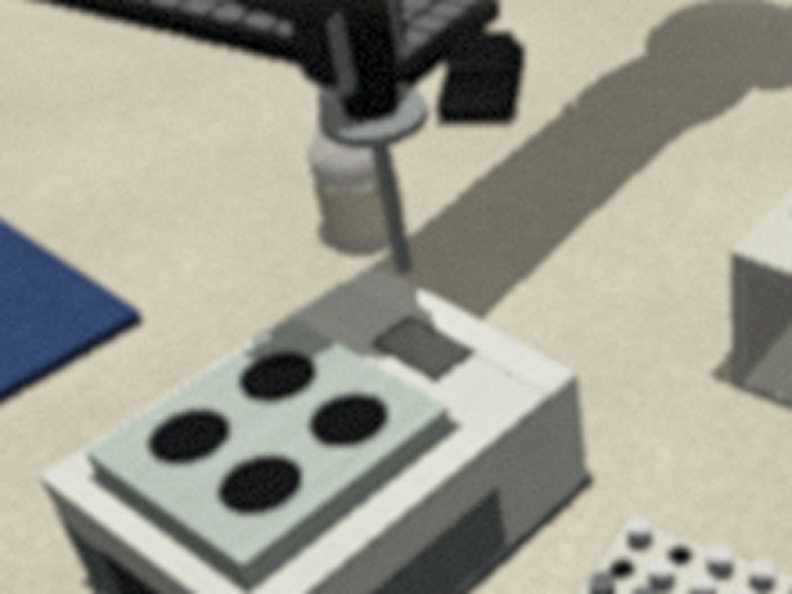

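The well block is now raised with a visible side face (wells at 277,375 to 260,485). The key is unslipped, with its tip at (402,268). I'll return it by the reverse path.

```bash
python3 -m crank '[[1,[-1.3,2,0],[0,0,0]],[1,[-1.3,3.3,0],[0,0,0]],[1,[-1.3,3.3,0],[0,0,0]],[1,[-1.3,3.3,0],[0,0,0]],[1,[-1.3,3.3,0],[0,0,0]],[1,[-1.3,3.3,0],[0,0,0]],[1,[-1.3,3.3,0],[0,0,0]],[1,[-1.5,3.2,0],[0,0,0]],[1,[-2.5,0,0],[0,0,0]],[1,[-3,0,0],[0,0,0]],[1,[0,0,0],[0,0,0]],[1,[0,0,0],[0,0,0]]]'
python3 - <<'E'
from h import *
def proj(p,X):
    K=np.array(p["intrinsics"]);c=(np.linalg.inv(p["cam_to_world"])@np.append(X,1))[:3]
    return np.array([K[0,2]+K[0,0]*c[0]/-c[2],K[1,2]-K[1,1]*c[1]/-c[2]])
x=telemetry.get_obs()["position"];print(x)
p=shot("scene")
c=(300,80,450,230)
f=cv2.resize(p["frame"][c[1]:c[3],c[0]:c[2],::-1],None,fx=4,fy=4,interpolation=2);cv2.imwrite("pics/s5.png",f)
for im in (p,shot("wrist")):
  for t in("key","rack"):
    for r in mark_of(t,im)[:1]: print(t,round(r["conf"],2),W(im,r["location"]).round(4))
b=x-[0,0,.1077]
print([((proj(p,b+[0,0,d])-c[:2])*4).round(1) for d in (-.023,0,.085)])
print(np.round([(proj(p,b+d)-proj(p,b))*4 for d in np.eye(3)*.005],1))
E
```

```text
clock: 11.0
position: [0.4808, 0.07, 0.2411]
ee_rot: [-0.0, 0.707, -0.001, 0.707]
ft_force: [0.4, -0.3, -1.1]
grip_width: 0.285
[0.48076822 0.06996147 0.24109557]
key 0.6 [0.4826 0.0702 0.1286]
rack 0.72 [ 0.4835  0.0282 -0.0029]
key 0.92 [0.4801 0.07   0.1327]
rack 0.55 [0.4802 0.0312 0.0016]
[array([341.5, 430.2]), array([347.5, 390.6]), array([372.2, 228.4])]
[[-3.9  5.8]
 [10.4  3.3]
 [ 1.3 -8.8]]
```

View pics/s5.png

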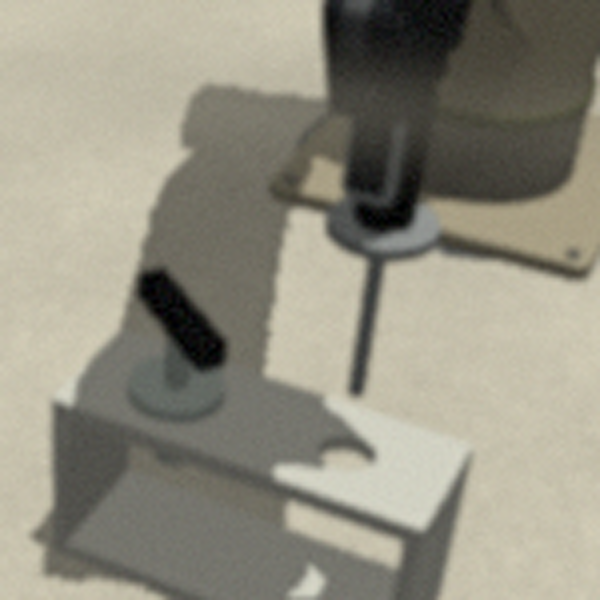

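The tip is at (357,391) and the rack hole at about (347,457). Projecting the drop, the tip lands within about 6 mm of the hole centre. I'll correct by +2.5 mm in x and +1.5 mm in y, then lower.

```bash
python3 -m crank '[[1,[0.25,0.15,0],[0,0,0]],[1,[0,0,-1.5],[0,0,0]],[1,[0,0,-1.5],[0,0,0]],[1,[0,0,-0.6],[0,0,0]],[1,[0,0,-0.6],[0,0,0]],[1,[0,0,0],[0,0,0]]]'; python3 -m crank '[[1,[0,0,-0.5],[0,0,0]],[1,[0,0,-0.5],[0,0,0]],[1,[0,0,0],[0,0,0]]]'
```

```text
clock: 11.8
position: [0.484, 0.0718, 0.1985]
ee_rot: [0.0, 0.708, -0.0, 0.707]
ft_force: [-0.1, -1.2, -1.8]
grip_width: 0.286
clock: 12.05
position: [0.4841, 0.0717, 0.1887]
ee_rot: [0.0, 0.707, -0.0, 0.707]
ft_force: [-0.5, 0.1, -1.7]
grip_width: 0.283
```

```bash
python3 -m crank '[[1,[0,0,-1.5],[0,0,0]],[1,[0,0,-1.5],[0,0,0]],[1,[0,0,-1.5],[0,0,0]],[1,[0,0,-1],[0,0,0]],[1,[0,0,-0.4],[0,0,0]],[1,[0,0,-0.3],[0,0,0]],[1,[0,0,0],[0,0,0]]]'; python3 -m crank '[[1,[0,0,-0.2],[0,0,0]],[1,[0,0,0],[0,0,0]]]'
```

```text
clock: 12.63
position: [0.4844, 0.0718, 0.1274]
ee_rot: [0.0, 0.707, -0.0, 0.707]
ft_force: [0.8, 0.0, -0.7]
grip_width: 0.285
clock: 12.8
position: [0.4846, 0.0718, 0.1257]
ee_rot: [0.0, 0.707, -0.0, 0.707]
ft_force: [-0.1, 0.3, -0.5]
grip_width: 0.281
```

```bash
python3 -m crank '[[1,[0,0,-0.1],[0,0,0]],[1,[0,0,-0.1],[0,0,0]],[1,[0,0,0],[0,0,0]]]'; python3 -m crank '[[1,[0,0,-0.1],[0,0,0]],[1,[0,0,0],[0,0,0]]]'
```

```text
clock: 13.05
position: [0.4843, 0.0717, 0.1233]
ee_rot: [0.0, 0.707, -0.0, 0.707]
ft_force: [-0.3, -1.2, -1.5]
grip_width: 0.276
clock: 13.22
position: [0.4844, 0.0718, 0.1227]
ee_rot: [0.0, 0.707, -0.0, 0.707]
ft_force: [-1.1, -0.3, 3.8]
grip_width: 0.281
```

The flange has touched the rack top, with force beginning at z 0.1227, the same height as at the grasp. I'll release and rise.

```bash
python3 -m crank '[[0.6,[0,0,0],[0,0,0]],[0.4,[0,0,0],[0,0,0]],[0.2,[0,0,0],[0,0,0]],[0,[0,0,0],[0,0,0]],[0,[0,0,0],[0,0,0]],[0,[0,0,0],[0,0,0]],[0,[0,0,0],[0,0,0]],[0,[0,0,0],[0,0,0]]]'; python3 -m crank '[[0,[0,0,1],[0,0,0]],[0,[0,0,2],[0,0,0]],[0,[0,0,3],[0,0,0]],[0,[0,0,3],[0,0,0]],[0,[0,0,3],[0,0,0]],[0,[0,0,0],[0,0,0]],[0,[0,0,0],[0,0,0]]]'
python3 - <<'E'
from h import *
p=shot("scene");q=shot("wrist")
for im in (p,q):
    for r in mark_of("key",im)[:1]: print(round(r["conf"],2),W(im,r["location"]).round(4))
A=cv2.resize(p["frame"][110:260,100:450,::-1],(700,300));B=cv2.resize(q["frame"][80:360,150:500,::-1],(350,280))
B=cv2.copyMakeBorder(B,0,0,0,350,cv2.BORDER_CONSTANT)
cv2.imwrite("pics/s6.png",np.vstack([A,B]))
E
```

```text
clock: 13.88
position: [0.4843, 0.0718, 0.1223]
ee_rot: [0.0, 0.707, -0.0, 0.707]
ft_force: [0.4, 0.1, -0.3]
grip_width: 1.0
clock: 14.47
position: [0.4852, 0.072, 0.2444]
ee_rot: [0.0, 0.706, -0.0, 0.708]
ft_force: [-0.3, -0.8, -0.2]
grip_width: 1.0
0.82 [0.4835 0.0732 0.0092]
0.75 [0.4829 0.0739 0.0161]
```

View pics/s6.png

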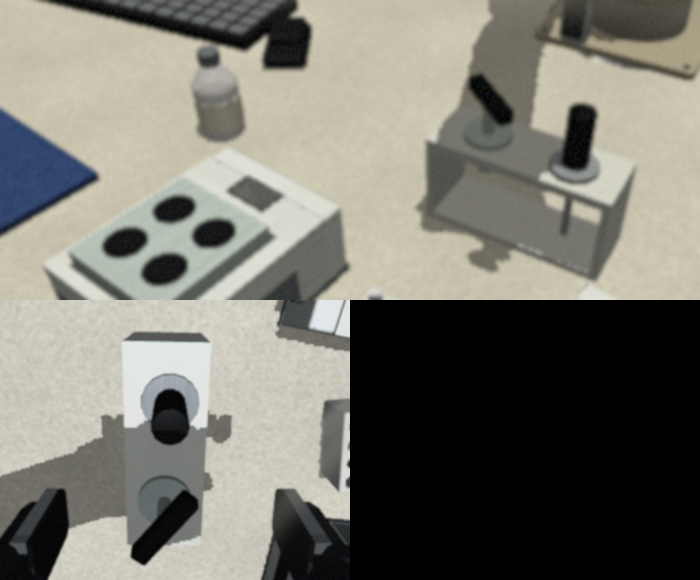

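The key stands upright in its original hole (grip at 580,135 with the flange flat on the rack). The well block stays raised, and the gripper is clear above. I'm handing in.

```bash
python3 -c "
from workcell import manip; print(manip.hand_in())"
```

```text
the job is handed in; nothing more can be done
None
```

I pressed the latch down with the key, put the key back upright in its original rack hole and let it go. The job was handed in at about 14.5 s of the 51 s allowed. No verdict was reported.

- **Latch:** the key met a hard stop at the expected depth, with its tip about 44 mm below the slot's mouth. The wrist force had risen to 24 N. The last picture still shows the well block raised.
- **Resistance:** pressing the latch read only 3 to 5 N, less than the 8 to 12 N described. The depth at the stop and the raised block both agree with full travel.
- **Key:** the last network marks put its tip at (0.483, 0.073), about 2 mm from where it started. It looks upright, with its flange flat on the rack; I did not measure its final tilt.
- **Gripper:** it is open, with its fingertips about 80 mm above the key, touching nothing.

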